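# Refile the returned cartons at the archive desk

## Task

Refile the returned archive cartons, standing upright and square to what they belong with; left and behind are as seen from the robot. On the wooden rack, centred front to back, stand the yellow-label carton close up against the left of its upright end and the green-label carton close up to the left of the yellow one, so that yellow is between upright and green (gaps well under a centimetre and a half), and set the round film tin in the middle of the top of the yellow carton. Stand the red-label carton on the dark board of the card box, centred just behind the box of cards (a gap of one or two centimetres), and leave the white-label carton and the date stamp where they are.

Things in the scene. Friction and masses are not known exactly. Their poses are not given: they have to be found in the camera images.
- red_carton: small kraft-brown archive carton, a closed upright block 60 mm deep (own x) by 48 mm wide (own y) by 75 mm high, about 0.18 kg, with a red label on its top and its two narrow (48 mm wide) faces; origin at the centre of its underside, z up; stands on the desk at the start
- yellow_carton: small kraft-brown archive carton, a closed upright block 60 mm deep (own x) by 48 mm wide (own y) by 75 mm high, about 0.18 kg, with a yellow label on its top and its two narrow (48 mm wide) faces; origin at the centre of its underside, z up; stands on the desk at the start
- green_carton: small kraft-brown archive carton, a closed upright block 60 mm deep (own x) by 48 mm wide (own y) by 75 mm high, about 0.18 kg, with a green label on its top and its two narrow (48 mm wide) faces; origin at the centre of its underside, z up; stands on the desk at the start
- film_tin: round closed metal film tin, 46 mm diameter (47 mm over its lid band), 30 mm high, about 0.12 kg, silver with a blue disc on top; origin at the centre of its underside, z up; stands flat on the desk at the start
- rack: fixed light-wood rack: board 110 mm deep (own x) by 160 mm long (own y), top 12 mm above the desk, with one upright end plate, 12 mm thick and 85 mm high above the desk, across its right (own -y) end; the plate's inner, left face is at own y = -68 mm; left end open. Origin: centre of the underside, on the desk; x away from the robot, y left, z up; turned up to 0.2 rad
- card_box: fixed dark-wood board 180 mm deep (own x) by 130 mm wide (own y), top 6 mm above the desk; on its front half (own x -90 to 0 mm, robot side) an open grey steel box of cards 110 mm wide, 62 mm high above the desk with the card tabs; rear half (x 0 to 90 mm) bare. Origin: centre of the underside, on the desk; x away from the robot, y left, z up; turned up to 0.2 rad
- white_carton: small kraft-brown archive carton, a closed upright block 60 mm deep (own x) by 48 mm wide (own y) by 75 mm high, about 0.18 kg, with a white label on its top and its two narrow (48 mm wide) faces; origin at the centre of its underside, z up; stands on the desk at the start; a bystander, not to be moved
- stamp: black and grey self-inking date stamp with a small orange patch on top, 62 by 38 mm and 72 mm high; origin at the centre of its underside; a bystander, not to be moved
Not all that is in view belongs to the job. What is meant by the film_tin is not purple, and is the larger of those in its own colour.

How it is judged (in metres and radians):
At the end, for the whole second after the job is handed in: On rack: yellow 0-17 mm from upright, within 16 mm of centre line; green left of it, centres 44-68 mm apart, within 18 mm. Tin on yellow within 13 mm. Red centre 26-66 mm behind card box, within 16 mm of centre. Square to 0.21 rad, upright, at rest; white carton, stamp within 25 mm of start (x of yellow_carton in the frame of rack between -0.016 and 0.016 m and y of yellow_carton in the frame of rack between -0.048 and -0.027 m and z of yellow_carton in the frame of rack between 0.008 and 0.016 m and x of green_carton in the frame of rack between -0.018 and 0.018 m and horizontal distance between green_carton and yellow_carton between 0.044 and 0.068 m and y of green_carton in the frame of rack above 0 m and z of green_carton in the frame of rack between 0.008 and 0.016 m and horizontal distance between film_tin and yellow_carton below 0.013 m and z of film_tin in the frame of yellow_carton between 0.071 and 0.08 m and x of red_carton in the frame of card_box between 0.026 and 0.066 m and y of red_carton in the frame of card_box between -0.016 and 0.016 m and z of red_carton in the frame of card_box between 0.002 and 0.01 m and angle between the x axis of each of yellow_carton, green_carton and the x axis of rack, either way round below 0.21 rad and angle between the x axis of red_carton and the x axis of card_box, either way round below 0.21 rad and angle between each of red_carton, yellow_carton, green_carton, film_tin's own z axis and vertical below 0.1 rad and linear speed of each of red_carton, yellow_carton, green_carton, film_tin below 0.02 m/s and angular speed of each of red_carton, yellow_carton, green_carton, film_tin below 0.2 rad/s and distance of each of white_carton, stamp from where it was at the start of the episode below 0.025 m); the robot touches nothing.
It fails at once if the white-label carton was moved or tipped (distance of white_carton from where it was at the start of the episode above 0.025 m or angle between white_carton's own z axis and vertical above 0.3 rad).
It fails at once if the date stamp was moved or tipped (distance of stamp from where it was at the start of the episode above 0.025 m or angle between stamp's own z axis and vertical above 0.3 rad).
It also fails if it takes over 112 s, if anything falls off the work surface, if the arm or the gripper's body presses on something with over 40 N, if the wrist force passes 120 N, or if a joint passes its speed limit or range.

## Robot

A 6-joint arm with a two-finger parallel gripper is mounted at the origin on the work surface. World frame = base frame: x ahead of the robot, y to its left, z up, the work surface at z = 0. Lengths are in mm, angles in rad, forces in N, time in s.
With the tool pointing down it reaches from about 300 to 775 mm from the base axis. Payload 14.6 kg.
Tool frame: the origin (TCP) lies on the centre line of the jaws, within the pads' length; the fingertips stand 8 mm ahead of it and the grasp point (between the pads) lies 11 mm behind it; z points along the fingers, y is the line along which they close (so a half turn about z gives the same grasp; the last joint's range is limited). The gripper opens to 94 mm and grips with 3 to 60 N. Pads are 16 mm wide; open, the fingers measure 119 mm over their backs; the gripper's body (75 mm by 177 mm) begins 78 mm behind the grasp point.
Start: joints at [1.154, 0.3, 1.521, -0, 1.321, -0.067], TCP at [188.487, 516.683, 177.246] pointing down, gripper open.
Joint ranges: [-3.03, 3.03], [-0.79, 2.21], [0.23, 2.52], [-1.04, 4.18], [0, 3.07], [-2.55, 2.55]. Speed limits (rad/s): [2.22, 2.22, 2.57, 3.14, 3.14, 3.14].

## Interface

Orientations are given as [roll, pitch, yaw] about the fixed x, y, z axes, in that order (R = Rz(yaw) Ry(pitch) Rx(roll)).
In Python, from cell import manip gives the robot as it stands.
- The arm moves only by the tool jog_arm, never from a script. Its argument "rows" is one flat list of numbers, 7 for each row, row after row: the shift along the world's x, y, z in cm, then the turn, a rotation vector about the world's x, y, z in rad, then the closure, from 0 (fully open) to 1 (shut). In form: [dx, dy, dz, rx, ry, rz, fingers, dx, dy, dz, rx, ry, rz, fingers, ...]. A call has 1 to 20 rows; each row shifts and turns the commanded pose from where the row before left it; what a row does not reach is not made up. A row lasts 1/12 s, in which the tool goes at most 41.7 mm and 7.16 degrees, less where a joint would pass 70% of its speed; a pose out of reach is approached as far as the arm can. A call with a gripper value outside its range is refused whole. The fingers move at their own pace and stop on an object; "newtons" is the grip in N (left out, the last holds). Time passes only in rows, so rows that do not move let the fingers close. It gives the time, the measured TCP pose, the force, the opening and the grip force at its end, in the units of the state.
- manip.read_state(): the state, without advancing time (a new reading comes with each control period).
- manip.camera(name): name is "side" or "top"; returns (picture, depth): 400x640x3 uint8, blue, green, red; 400x640 float32, mm along the optical axis (not along the pixel's ray), 0 where there is no reading.
- manip.camera_model(name): a dict with "K" (3x3 intrinsics, pixels), "k1" (the pictures are not rectified: a ray, as slopes to the right and down, at radius r is drawn at 1 + k1 r^2 times it, then the intrinsics apply), "R" (3x3) and "t" (3): a world point X has camera coordinates R X + t. Camera axes: x right, y down, z forward; pixel columns grow to the right and rows downward; lengths in mm; the calibration is good to about 2 mm. A picture is of the moment at which its call begins. camera_model takes no time and is no camera call.
- manip.sign_off(): hands the job in; it is judged then, once.
The state is a dict: "clock": time; "joints": joint angles; "qd": joint speeds; "effort": joint torques, N m; "eef_pos": TCP position; "eef_rot": TCP orientation; "wrist_force": force on the tool from outside, world axes, zero at the start; "moment": the same for the moment, N m; "finger_gap": finger opening in mm; "finger_force": force on a finger pad.
Only numpy, scipy, OpenCV 4.12 (cv2) and the standard library are available. Lean on these libraries where they do the work, as an engineer would, in place of code of your own. Each camera call takes 0.05 s, during which the arm holds its last target. There are 200 camera calls.

## Working session

There is one attempt and no reset: what is moved stays moved. The work goes in short steps, Python scripts to look and compute and a tool call to move; the robot and the scene stay as the last step left them, time stands still between calls to the robot, and variables do not carry over. Pictures are saved under pics/ and viewed, at most 14 in all, crops included, and the job is handed in when it is done.

Besides the shell and the picture viewer there is one more tool, called by a JSON object that holds its "api" and its "payload". jog_arm: Moves the arm, as the interface text tells. Its arguments: {"type":"object","properties":{"rows":{"type":"array"},"newtons":{"type":"number"}},"required":["rows"]}

```bash
mkdir -p pics; ls; cat > h.py <<'E'
import numpy as np, cv2
from cell import manip
def shot(n):
    p,d=manip.camera(n); return p,d,manip.camera_model(n)
def undist(m,uv):
    K=np.array(m["K"],float); uv=np.atleast_2d(np.array(uv,float))
    q=np.c_[(uv[:,0]-K[0,2])/K[0,0],(uv[:,1]-K[1,2])/K[1,1]]; s=q.copy()
    for _ in range(10): s=q/(1+m["k1"]*(s**2).sum(1,keepdims=True))
    return np.c_[s,np.ones(len(s))]
def plane(m,uv,z):
    "cast pixels onto the world plane at height z"
    R=np.array(m["R"]);t=np.array(m["t"]).ravel(); r=undist(m,uv)@R; c=-R.T@t
    return c+r*((z-c[2])/r[:,2])[:,None]
def world(m,d):
    "world xyz of every pixel from depth"
    h,w=d.shape; v,u=np.mgrid[:h,:w]; r=undist(m,np.c_[u.ravel(),v.ravel()])*d.reshape(-1,1)
    return ((r-np.array(m["t"]).ravel())@np.array(m["R"])).reshape(h,w,3)
E
python3 - <<'E'
from h import *
for n in("top","side"):
    p,d,m=shot(n); cv2.imwrite(f"pics/{n}0.png",p); np.savez(f"/tmp/{n}0.npz",p=p,d=d)
    R=np.array(m["R"]);print(n,m["K"],m["k1"],(-R.T@np.array(m["t"]).ravel()).round(),R.round(2).tolist(),(d==0).mean())
print(manip.read_state())
E
```

```text
pics
top [[363.45654152   0.         323.16480112]
 [  0.         363.45654152 192.33922209]
 [  0.           0.           1.        ]] -0.07843806640753309 [389. -18. 836.] [[-0.01, -1.0, -0.05], [-0.99, 0.02, -0.17], [0.17, 0.04, -0.98]] 0.00395703125
side [[381.97978301   0.         328.25445972]
 [  0.         381.97978301 201.00413112]
 [  0.           0.           1.        ]] -0.03186652906388711 [365. 676. 640.] [[-0.97, -0.26, 0.02], [-0.18, 0.63, -0.75], [0.19, -0.73, -0.66]] 0.004046875
{'clock': 0.1, 'joints': array([ 1.15439423e+00,  3.00418096e-01,  1.52150400e+00, -1.63758425e-05,
        1.32068203e+00, -6.65705183e-02]), 'qd': array([ 0.00072065, -0.00167027, -0.00394091, -0.00239992,  0.00010292,
        0.00132946]), 'effort': array([ 1.36921226e-03, -5.32641757e+01, -3.53286695e+01,  7.09125423e-02,
        2.35050183e-02, -4.95732445e-05]), 'eef_pos': array([188.39587214, 516.45702547, 176.74801956]), 'eef_rot': array([-3.14058237e+00, -5.14574704e-05,  2.79176511e+00]), 'wrist_force': array([-0.06210755, -0.75602592, -0.46231029]), 'moment': array([-0.04400213,  0.0401513 , -0.06442524]), 'finger_force': 0.0, 'finger_gap': 93.79010860028073}
```

View pics/top0.png

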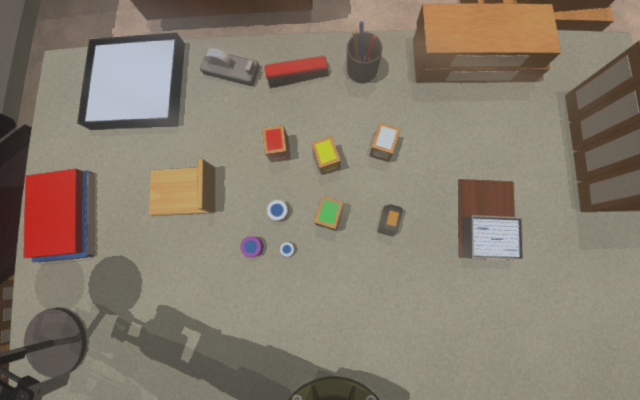

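View pics/side0.png

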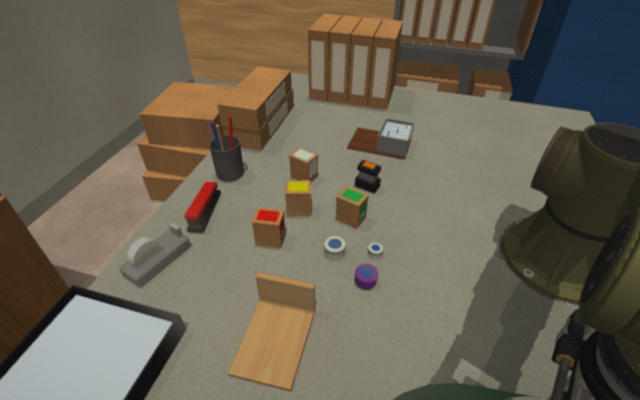

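The top view shows red (275,142), yellow (326,152), green (329,213), white (385,140), stamp (390,220), rack (182,190) and card box (490,220). Things that could be taken for the tin are silver/blue large (277,210), silver/blue small (287,249) and purple (251,246). I choose (277,210), and will check it in a crop.

```bash
cat > meas.py <<'E'
from h import *
RNG={"red":[(0,130,90),(8,255,255)],"yellow":[(23,130,90),(34,255,255)],"green":[(45,120,60),(80,255,255)]}
def rect(P):
    (c,s,a)=cv2.minAreaRect(P[:,:2].astype(np.float32)); return np.array(c),np.array(s),a
def cartons(p,d,m,zt=75,names=RNG,box=None):
    "label on carton top -> centre, size, angle (x axis dir)"
    W=world(m,d); hsv=cv2.cvtColor(p,cv2.COLOR_BGR2HSV); out={}
    for n in names:
        k=cv2.inRange(hsv,*map(np.array,RNG[n])); k[np.abs(W[...,2]-zt)>10]=0
        if box is not None: k[~((W[...,0]>box[0])&(W[...,0]<box[1])&(W[...,1]>box[2])&(W[...,1]<box[3]))]=0
        cnt=max(cv2.findContours(k,cv2.RETR_EXTERNAL,cv2.CHAIN_APPROX_NONE)[0],key=cv2.contourArea)
        q=cnt.reshape(-1,2); P=plane(m,q,zt); c,s,a=rect(P)
        out[n]=(c.round(1),s.round(1),round(a,1),round(float(np.median(W[k>0][:,2])),1),q.mean(0).round())
    return out
E
python3 - <<'E'
from meas import *
for n in("top","side"):
    f=np.load(f"/tmp/{n}0.npz");p,d=f["p"],f["d"];m=manip.camera_model(n)
    print(n)
    for k,v in cartons(p,d,m,box=(300,750,-100,200)).items(): print(k,*v)
    W=world(m,d)
    print("desk z",np.median(W[...,2][(abs(W[...,0]-350)<20)&(abs(W[...,1]+100)<100)]))
    # height-connected blobs in the work area
    for lo,hi,lab in((4,9,"cardboard"),(9,16,"rackboard"),(22,38,"tins"),(66,82,"cartontop/stamp"),(80,92,"plate"),(50,66,"box")):
        k=((W[...,2]>lo)&(W[...,2]<hi)&(W[...,0]>330)&(W[...,0]<750)&(abs(W[...,1])<420)).astype(np.uint8)
        k=cv2.morphologyEx(k,cv2.MORPH_OPEN,np.ones((2,2)))
        nn,L,S,C=cv2.connectedComponentsWithStats(k)
        for i in range(1,nn):
            if S[i,4]>40:
                P=W[L==i]; c,s,a=rect(P); print(" ",lab,C[i].round(),S[i,4],"c",c.round(1),s.round(1),round(a,1),"z",np.median(P[:,2]).round(1))
p=np.load("/tmp/top0.npz")["p"]
a=cv2.resize(p[190:270,230:310],None,fx=5,fy=5,interpolation=cv2.INTER_CUBIC)
b=cv2.resize(np.load("/tmp/side0.npz")["p"][225:305,310:390],None,fx=5,fy=5,interpolation=cv2.INTER_CUBIC)
cv2.imwrite("pics/tins.png",np.hstack([a,b]))
E
```

```text
top
red [639.7 123.8] [46.8 34. ] 7.6 77.5 [274. 139.]
yellow [609.1   9.9] [47.  35.1] 18.4 77.3 [325. 151.]
green [469.    7.8] [28.4 22.9] 73.3 77.4 [327. 216.]
desk z 1.89876189800941
  cardboard [462. 186.] 61 c [ 537.5 -305.3] [20.6 30.6] 86.5 z 8.2
  cardboard [473. 187.] 65 c [ 536.5 -326.8] [17.1 27.9] 81.2 z 8.0
  cardboard [482. 186.] 67 c [ 537.3 -349.2] [21.  29.7] 17.7 z 8.2
  cardboard [482. 204.] 858 c [ 434.9 -229.8] [ 96.7 421.6] 25.1 z 7.9
  cardboard [492. 208.] 68 c [ 485.8 -367.9] [15.7 34.2] 38.8 z 8.0
  cardboard [502. 212.] 93 c [ 474.8 -376.9] [21.9 67. ] 14.9 z 8.1
  rackboard [178. 192.] 1755 c [501.  195.9] [465.9 129.3] 78.0 z 13.9
  tins [171. 118.] 86 c [570.5 183. ] [539.   57.3] 54.1 z 23.8
  tins [213. 178.] 55 c [565.4 277.1] [60.2  4. ] 1.5 z 22.5
  tins [278. 211.] 354 c [486.4 120.5] [43.6 43. ] 89.6 z 31.8
  tins [385. 224.] 107 c [ 453.6 -118.1] [66.8 32.9] 19.7 z 31.9
  tins [468. 233.] 66 c [ 397.4 -166. ] [ 56.6 290.2] 14.2 z 36.7
  tins [252. 248.] 354 c [403.9  91.7] [220.4  42.2] 89.8 z 31.7
  cartontop/stamp [386. 139.] 611 c [536.  -90
[... 2292 characters left out ...]
.] 483 c [534.7 364.3] [ 68.2 706.5] 23.1 z 72.5
  cartontop/stamp [286. 286.] 311 c [484.1 468.6] [107.3 466.2] 17.0 z 71.5
  plate [286. 281.] 343 c [485.1 462. ] [105.5 479.3] 17.0 z 82.3
  box [401. 122.] 69 c [ 407.2 -451.9] [118.9  84.8] 83.8 z 52.1
  box [394. 139.] 82 c [ 419.6 -310.8] [40.8 88.2] 83.8 z 51.9
  box [305. 164.] 139 c [ 620.3 -150.4] [121.5  57.1] 69.0 z 54.0
  box [369. 172.] 110 c [430.2 235.6] [ 59.9 888. ] 4.6 z 56.4
  box [299. 198.] 120 c [589.7   5.3] [96.8 45.2] 70.4 z 54.8
  box [353. 206.] 160 c [442.  304.1] [ 71.6 755.9] 6.4 z 54.8
  box [270. 227.] 157 c [622.9 104.3] [111.9  53. ] 74.3 z 53.9
  box [286. 291.] 279 c [481.4 475.8] [106.3 450.8] 17.1 z 55.1
```

View pics/tins.png

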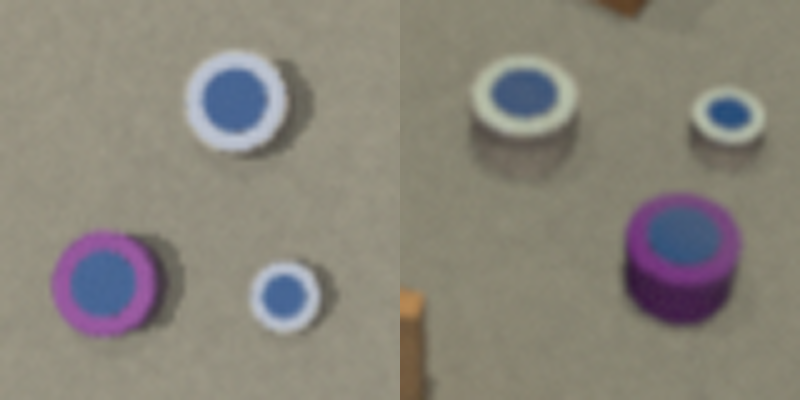

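The crop shows the large silver/blue tin at top-left (source pixel 277,210), clearly wider than the silver one at (287,249), and the third is purple, so the choice holds. Next I'll measure the fixtures, the green label and the tin.

```bash
sed -i 's/"green":\[(45,120,60),(80,255,255)\]/"green":[(45,110,50),(85,255,255)]/; s/abs(W\[...,2\]-zt)>10/abs(W[...,2]-zt)>14/' meas.py; cat > fx.py <<'E'
from meas import *
def show(lab,P):
    c,s,a=rect(P); print(" ",lab,"c",c.round(1),"size",s.round(1),"ang",round(a,1)); print("    corners",cv2.boxPoints(((*c,),(*s,),a)).round().tolist())
def big(k):
    k=cv2.morphologyEx(k.astype(np.uint8),cv2.MORPH_OPEN,np.ones((3,3)))
    return max(cv2.findContours(k,cv2.RETR_EXTERNAL,cv2.CHAIN_APPROX_NONE)[0],key=cv2.contourArea).reshape(-1,2)
E
python3 - <<'E'
from fx import *
for n in("top","side"):
    f=np.load(f"/tmp/{n}0.npz");p,d=f["p"],f["d"];m=manip.camera_model(n);print(n)
    hsv=cv2.cvtColor(p,cv2.COLOR_BGR2HSV).astype(int);H,S,V=hsv[...,0],hsv[...,1],hsv[...,2];W=world(m,d);Z=W[...,2]
    for px in ({"top":[(175,195),(480,198),(498,240),(327,214),(330,207),(277,211)],"side":[(275,340),(365,145),(395,130),(352,195),(336,244)]}[n]): print(px,hsv[px[1],px[0]],W[px[1],px[0]].round())
    R=(abs(W[...,0]-530)<120)&(abs(W[...,1]-320)<130)
    wood=R&(H>8)&(H<26)&(S>70)
    show("rack board",plane(m,big(wood&(abs(Z-12)<9)),12))
    show("rack plate top",plane(m,big(wood&(abs(Z-85)<7)),85))
    C=(abs(W[...,0]-450)<140)&(abs(W[...,1]+330)<120)
    show("card board",plane(m,big(C&(H<18)&(S>70)&(abs(Z-6)<10)),6))
    show("card box top",plane(m,big(C&(S<70)&(Z>35)),62))
    T=(abs(W[...,0]-488)<40)&(abs(W[...,1]-112)<45)
    show("tin top",plane(m,big(T&(abs(Z-30)<9)),30))
    show("tin disc",plane(m,big(T&(H>95)&(H<130)&(S>90)),30))
    for k,v in cartons(p,d,m,box=(300,750,-100,200)).items(): print(k,*v)
    show("green top",plane(m,big((abs(W[...,0]-470)<60)&(abs(W[...,1]-8)<60)&(abs(Z-74)<7)),75))
E
```

```text
top
(175, 195) [ 19 117 188] [528. 369.  15.]
(480, 198) [  9 120 104] [ 510. -342.    8.]
(498, 240) [113  21 193] [ 413. -357.   53.]
(327, 214) [ 62 125 178] [472.   8.  76.]
(330, 207) [ 60 110 172] [486.   1.  78.]
(277, 211) [108 130 147] [485. 122.  30.]
  rack board c [539.1 370.3] size [111.1 132.6] ang 1.8
    corners [[482.0, 435.0], [486.0, 302.0], [597.0, 306.0], [593.0, 438.0]]
  rack plate top c [541.5 280.7] size [108.6  14.6] ang 1.4
    corners [[487.0, 287.0], [487.0, 272.0], [596.0, 275.0], [596.0, 289.0]]
  card board c [ 464.5 -354.9] size [128.  177.3] ang 86.3
    corners [[372.0, -413.0], [549.0, -424.0], [557.0, -297.0], [380.0, -285.0]]
  card box top c [ 418.3 -346.6] size [120.2  91.6] ang 86.8
    corners [[369.0, -404.0], [461.0, -409.0], [467.0, -289.0], [376.0, -284.0]]
  tin top c [487.7 121.8] size [45.8 45.3] ang 89.3
    corners [[465.0, 99.0], [510.0, 99.0], [511.0, 144.0], [465.0, 145.0]]
  tin disc c [488.8 122.9] size [25.1 25. ] ang 0.5
    corners [[476.0, 135.0], [476.0, 110.0], [501.0, 111.0], [501.0, 136.0]]
red [639.7 123.8] [46.8 34. ] 
[... 877 characters left out ...]
.0, -274.0]]
  card box top c [ 418.1 -324. ] size [144.4  91.3] ang 87.0
    corners [[369.0, -394.0], [460.0, -398.0], [467.0, -254.0], [376.0, -249.0]]
  tin top c [487.4 127.7] size [45.7 46.6] ang 16.0
    corners [[459.0, 144.0], [472.0, 99.0], [516.0, 112.0], [503.0, 156.0]]
  tin disc c [489.1 125.6] size [21.9 17.6] ang 16.0
    corners [[476.0, 131.0], [481.0, 114.0], [502.0, 120.0], [497.0, 137.0]]
red [637.9 127. ] [45.4 33.8] 7.5 73.1 [268. 215.]
yellow [607.8  15.3] [45.1 34.1] 17.5 71.3 [298. 186.]
green [477.    8.9] [31.1 41.7] 71.6 71.4 [352. 195.]
  green top c [475.3  14.3] size [51.3 60.4] ang 72.9
    corners [[439.0, -1.0], [497.0, -19.0], [512.0, 30.0], [454.0, 48.0]]
```

```bash
cat >> h.py <<'E'
from scipy.spatial.transform import Rotation as Ro
def level(m,d):
    "correct camera model so that the desk seen in depth is the plane z=0 (tilt about the camera centre + height)"
    m=dict(m); W=world(m,d).reshape(-1,3); ok=(d.ravel()>0)&(W[:,0]>320)&(W[:,0]<650)&(abs(W[:,1])<430)&(abs(W[:,2])<12); P=W[ok]
    t=12
    for _ in range(12):
        A=np.c_[P[:,:2],np.ones(len(P))]; s=np.linalg.lstsq(A,P[:,2],rcond=None)[0]; r=P[:,2]-A@s; P=P[abs(r)<max(2.5,2*r.std())]
    nrm=np.array([-s[0],-s[1],1]);nrm/=np.linalg.norm(nrm); ax=np.cross(nrm,[0,0,1])
    Q=Ro.from_rotvec(ax).as_matrix(); R=np.array(m["R"]);c=-R.T@np.array(m["t"]).ravel()
    c2=c.copy(); dz=s[0]*c[0]+s[1]*c[1]+s[2]; c2[2]-=dz
    m["R"]=R@Q.T; m["t"]=-m["R"]@c2; print("level",s.round(4),"dz",dz.round(2),"std",r.std().round(2),len(P)); return m
E
python3 - <<'E'
from fx import *
for n in("top","side"):
    f=np.load(f"/tmp/{n}0.npz");p,d=f["p"],f["d"];m=level(manip.camera_model(n),d);print(n)
    hsv=cv2.cvtColor(p,cv2.COLOR_BGR2HSV).astype(int);H,S,V=hsv[...,0],hsv[...,1],hsv[...,2];W=world(m,d);Z=W[...,2]
    R=(abs(W[...,0]-530)<120)&(abs(W[...,1]-320)<130)
    wood=R&(H>8)&(H<26)&(S>70)
    show("rack board",plane(m,big(wood&(abs(Z-12)<9)),12))
    show("rack plate top",plane(m,big(wood&(abs(Z-85)<7)),85))
    C=(abs(W[...,0]-450)<140)&(abs(W[...,1]+330)<120)
    show("card board",plane(m,big(C&(H<18)&(S>70)&(abs(Z-6)<10)),6))
    T=(abs(W[...,0]-488)<40)&(abs(W[...,1]-112)<45)
    show("tin disc",plane(m,big(T&(H>95)&(H<130)&(S>90)),30))
    for k,v in cartons(p,d,m,box=(300,750,-100,200)).items(): print(k,*v)
E
```

```text
level [ 7.0000e-04 -1.0000e-04  1.5746e+00] dz 1.86 std 1.17 36982
top
  rack board c [538.1 369.3] size [110.8 132.2] ang 1.8
    corners [[481.0, 434.0], [485.0, 302.0], [596.0, 305.0], [591.0, 437.0]]
  rack plate top c [540.5 280.6] size [108.5  13.4] ang 2.8
    corners [[486.0, 285.0], [487.0, 271.0], [595.0, 277.0], [594.0, 290.0]]
  card board c [ 463.7 -354.1] size [127.7 176.9] ang 86.3
    corners [[371.0, -412.0], [548.0, -423.0], [556.0, -296.0], [380.0, -285.0]]
  tin disc c [488.  122.6] size [25. 25.] ang 0.5
    corners [[475.0, 135.0], [476.0, 110.0], [501.0, 110.0], [500.0, 135.0]]
red [638.5 123.4] [46.6 33.9] 7.6 75.5 [274. 139.]
yellow [608.    9.9] [46.9 35. ] 18.4 75.3 [325. 151.]
green [471.6   5.9] [32.5 36.1] 71.1 75.5 [327. 214.]
level [-1.0000e-03  2.0000e-03 -2.6462e+00] dz -1.66 std 1.11 26325
side
  rack board c [539.  360.8] size [111.8 158.1] ang 2.0
    corners [[480.0, 438.0], [486.0, 280.0], [598.0, 284.0], [592.0, 442.0]]
  rack plate top c [541.3 284.7] size [110.3  16.3] ang 2.1
    corners [[486.0, 291.0], [486.0, 274.0], [597.0, 279.0], [596.0, 295.0]]
  card board c [ 466.1 -351.7] size [133.1 176.7] ang 86.7
    corners [[374.0, -413.0], [550.0, -423.0], [558.0, -290.0], [382.0, -280.0]]
  tin disc c [490.3 121.8] size [22.  17.7] ang 16.0
    corners [[477.0, 127.0], [482.0, 110.0], [503.0, 116.0], [498.0, 133.0]]
red [639.9 122.9] [45.7 34.1] 7.6 76.1 [268. 215.]
yellow [609.8  10.4] [45.4 34.4] 17.5 74.5 [298. 186.]
green [478.2   4.2] [31.3 42. ] 71.7 74.4 [352. 195.]
```

The cameras agree to about 2 mm once each is levelled on the desk plane. Measured positions and targets:

| Item | Position or target (mm) | Yaw |
|---|---|---|
| yellow | (609, 10) | 18° |
| green | (477, 4) | -17.5° |
| red | (639, 123) | 7.6° |
| tin | (489, 122) | – |
| rack centre | (539, 357) | 2° |
| card box centre | (464, -353) | -3.5° |
| place yellow | (540, 319) | – |
| place green | (538, 375) | – |
| place red | (509, -356) | – |

First I'll move above yellow.

{"api": "jog_arm", "payload": {"rows": [2.34, -2.81, 0, 0, 0, -0.05, 0, 2.34, -2.81, 0, 0, 0, -0.05, 0, 2.34, -2.81, 0, 0, 0, -0.05, 0, 2.34, -2.81, 0, 0, 0, -0.05, 0, 2.34, -2.81, 0, 0, 0, -0.05, 0, 2.34, -2.81, 0, 0, 0, -0.05, 0, 2.34, -2.81, 0, 0, 0, -0.05, 0, 2.34, -2.81, 0, 0, 0, -0.05, 0, 2.34, -2.81, 0, 0, 0, -0.05, 0, 2.34, -2.81, 0, 0, 0, -0.05, 0, 2.34, -2.81, 0, 0, 0, -0.05, 0, 2.34, -2.81, 0, 0, 0, -0.05, 0, 2.34, -2.81, 0, 0, 0, -0.05, 0, 2.34, -2.81, 0, 0, 0, -0.05, 0, 2.34, -2.81, 0, 0, 0, -0.05, 0, 2.34, -2.81, 0, 0, 0, -0.05, 0, 2.34, -2.81, 0, 0, 0, -0.05, 0, 2.34, -2.81, 0, 0, 0, -0.05, 0, 0, 0, 0, 0, 0, 0, 0, 0, 0, 0, 0, 0, 0, 0], "newtons": 20}}

```text
clock: 1.77
eef_pos: [609.9, 9.6, 176.1]
eef_rot: [-3.14, -0.001, 1.89]
wrist_force: [0.5, 0.3, -0.0]
finger_gap: 94.1
finger_force: 0.0
```

{"api": "jog_arm", "payload": {"rows": [0, 0.05, -2, 0, 0, 0, 0, 0, 0, -2, 0, 0, 0, 0, 0, 0, -2, 0, 0, 0, 0, 0, 0, -2, 0, 0, 0, 0, 0, 0, -2, 0, 0, 0, 0, 0, 0, -1.5, 0, 0, 0, 0, 0, 0, -1.2, 0, 0, 0, 0, 0, 0, -1, 0, 0, 0, 0, 0, 0, 0, 0, 0, 0, 0, 0, 0, 0, 0, 0, 0, 1, 0, 0, 0, 0, 0, 0, 1, 0, 0, 0, 0, 0, 0, 1, 0, 0, 0, 0, 0, 0, 1, 0, 0, 0, 0, 0, 0, 1, 0, 0, 0, 0, 0, 0, 1, 0, 0, 0, 0, 0, 0, 1, 0, 0, 0, 0, 0, 0, 1, 0, 0, 0, 0, 0, 0, 1], "newtons": 20}}

```text
clock: 3.27
eef_pos: [609.8, 11.3, 40.6]
eef_rot: [3.141, 0.0, 1.892]
wrist_force: [-2.2, 0.2, 4.8]
finger_gap: 59.8
finger_force: 20.0
```

{"api": "jog_arm", "payload": {"rows": [0, 0, 1.5, 0, 0, 0, 1, 0, 0, 2.1, 0, 0, 0, 1, 0, 0, 2.1, 0, 0, 0, 1, 0, 0, 2.1, 0, 0, 0, 1, 0, 0, 2.1, 0, 0, 0, 1, 0, 0, 2.1, 0, 0, 0, 1, -0.3, 1.4, 0, 0, 0, -0.02, 1, -0.6, 2.8, 0, 0, 0, -0.027, 1, -0.6, 2.8, 0, 0, 0, -0.027, 1, -0.6, 2.8, 0, 0, 0, -0.027, 1, -0.7, 2.8, 0, 0, 0, -0.027, 1, -0.7, 2.8, 0, 0, 0, -0.027, 1, -0.7, 2.8, 0, 0, 0, -0.027, 1, -0.7, 2.8, 0, 0, 0, -0.027, 1, -0.7, 2.8, 0, 0, 0, -0.027, 1, -0.6, 2.8, 0, 0, 0, -0.027, 1, -0.5, 2.8, 0, 0, 0, -0.025, 1, -0.3, 1.4, 0, 0, 0, 0, 1, 0, 0, 0, 0, 0, 0, 1, 0, 0, 0, 0, 0, 0, 1]}}

```text
clock: 4.93
eef_pos: [539.5, 319.3, 159.7]
eef_rot: [-3.141, 0.001, 1.605]
wrist_force: [0.6, 0.1, -1.4]
finger_gap: 59.8
finger_force: 20.0
```

```bash
python3 - <<'E'
from fx import *
for n in("top","side"):
    p,d,m=shot(n); m=level(m,d); cv2.imwrite(f"pics/{n}1.png",p)
    s=manip.read_state(); zt=75+s["eef_pos"][2]-40.6; print(s["eef_pos"].round(1),s["eef_rot"].round(3),zt)
    try: print(n,cartons(p,d,m,zt=zt,names=["yellow"]))
    except Exception as e: print(e)
E
```

```text
level [ 9.0000e-04 -2.0000e-04  1.5053e+00] dz 1.85 std 1.17 37115
[539.8 318.7 159.9] [-3.141e+00  1.000e-03  1.604e+00] 194.2530956146196
top {'yellow': (array([539.3, 320.1]), array([45.5, 31.6]), 3.9, 194.9, array([158., 174.]))}
level [-1.7000e-03  1.9000e-03 -2.3277e+00] dz -1.64 std 1.11 23526
[540.  318.3 160. ] [-3.141  0.     1.603] 194.42488017483856
side {'yellow': (array([540.9, 317.6]), array([44.4, 31.9]), 1.8, 195.4, array([273., 254.]))}
```

{"api": "jog_arm", "payload": {"rows": [0, 0.1, -1.5, 0, 0, 0, 1, 0, 0, -2, 0, 0, 0, 1, 0, 0, -2, 0, 0, 0, 1, 0, 0, -2, 0, 0, 0, 1, 0, 0, -1.5, 0, 0, 0, 1, 0, 0, -0.8, 0, 0, 0, 1, 0, 0, -0.4, 0, 0, 0, 1, 0, 0, -0.2, 0, 0, 0, 1, 0, 0, -0.2, 0, 0, 0, 1, 0, 0, -0.1, 0, 0, 0, 1, 0, 0, 0, 0, 0, 0, 1, 0, 0, 0, 0, 0, 0, 1]}}

```text
clock: 6.03
eef_pos: [539.9, 320.5, 53.8]
eef_rot: [3.141, -0.0, 1.604]
wrist_force: [-0.3, 0.4, -1.9]
finger_gap: 59.6
finger_force: 20.0
```

Still about 1 mm up, so I'll lower slightly, release, lift, and go above green at (477, 4).

{"api": "jog_arm", "payload": {"rows": [0, 0, -0.1, 0, 0, 0, 1, 0, 0, -0.05, 0, 0, 0, 1, 0, 0, 0, 0, 0, 0, 1, 0, 0, 0, 0, 0, 0, 0.6, 0, 0, 0, 0, 0, 0, 0.3, 0, 0, 0, 0, 0, 0, 0, 0, 0, 0, 0, 0, 0, 0, 0, 0, 0, 0, 0, 0, 0, 0, 0, 0, 0, 0, 0, 0, 0, 0, 1, 0, 0, 0, 0, 0, 0, 2, 0, 0, 0, 0, 0, 0, 2, 0, 0, 0, 0, 0, 0, 2, 0, 0, 0, 0, 0, 0, 2, 0, 0, 0, 0, 0, 0, 2, 0, 0, 0, 0, 0, 0, 0, 0, 0, 0, 0]}}

```text
clock: 7.37
eef_pos: [541.0, 321.1, 166.9]
eef_rot: [3.136, -0.003, 1.604]
wrist_force: [0.2, 0.3, -0.3]
finger_gap: 93.6
finger_force: 0.0
```

{"api": "jog_arm", "payload": {"rows": [-0.3, -1.4, 0, 0, 0, -0.02, 0, -0.5, -2.8, 0, 0, 0, -0.033, 0, -0.55, -2.8, 0, 0, 0, -0.033, 0, -0.55, -2.8, 0, 0, 0, -0.033, 0, -0.55, -2.8, 0, 0, 0, -0.033, 0, -0.55, -2.8, 0, 0, 0, -0.033, 0, -0.55, -2.8, 0, 0, 0, -0.033, 0, -0.55, -2.8, 0, 0, 0, -0.033, 0, -0.55, -2.8, 0, 0, 0, -0.033, 0, -0.55, -2.8, 0, 0, 0, -0.033, 0, -0.55, -2.8, 0, 0, 0, -0.033, 0, -0.5, -2.2, 0, 0, 0, 0, 0, 0, 0, 0, 0, 0, 0, 0, 0, 0, 0, 0, 0, 0, 0]}}

```text
clock: 8.53
eef_pos: [477.0, 3.7, 161.8]
eef_rot: [3.142, -0.0, 1.252]
wrist_force: [0.1, 0.7, 0.6]
finger_gap: 93.8
finger_force: 0.0
```

```bash
python3 - <<'E'
from fx import *
for n in("top","side"):
    p,d,m=shot(n); m=level(m,d); cv2.imwrite(f"pics/{n}2.png",p)
    print(n,cartons(p,d,m,zt=87,names=["yellow"],box=(400,700,200,450)))
    W=world(m,d);hsv=cv2.cvtColor(p,cv2.COLOR_BGR2HSV).astype(int);H,S=hsv[...,0],hsv[...,1]
    R=(abs(W[...,0]-540)<70)&(abs(W[...,1]-282)<30)
    P=W[R&(abs(W[...,2]-85)<5)]; print(np.median(P,0) if len(P) else 0)
    if n=="side":
        try: print(cartons(p,d,m,names=["green"],box=(300,750,-100,200)))
        except Exception as e: print(e)
E
```

```text
level [ 8.0000e-04 -1.0000e-04  1.5625e+00] dz 1.87 std 1.18 23567
top {'yellow': (array([538.1, 320.2]), array([34.9, 46.3]), 89.1, 87.3, array([182., 185.]))}
[538.40529454 285.70283008  85.40016327]
level [-1.3000e-03  2.0000e-03 -2.5029e+00] dz -1.61 std 1.12 26736
side {'yellow': (array([539.4, 319.2]), array([46.1, 34.9]), 1.6, 87.4, array([279., 296.]))}
[538.92364708 287.60648893  85.72330877]
{'green': (array([478.4,   4.1]), array([31.3, 42. ]), 71.7, 74.6, array([352., 195.]))}
```

View pics/side2.png

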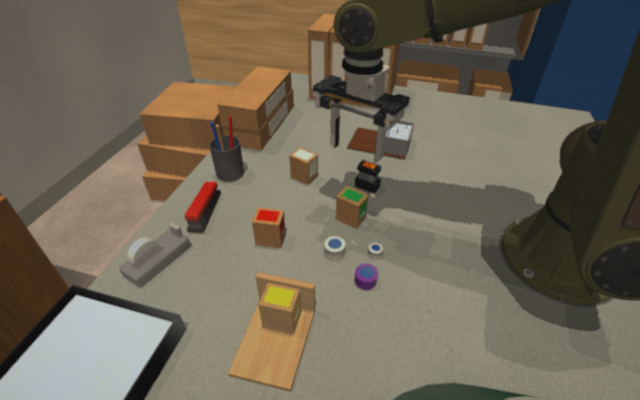

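The picture shows yellow standing on the rack by the upright at (280,297), with a small gap. Next I pick green at (352,195).

{"api": "jog_arm", "payload": {"rows": [0, 0.05, -1.5, 0, 0, 0, 0, 0, 0, -2, 0, 0, 0, 0, 0, 0, -2, 0, 0, 0, 0, 0, 0, -2, 0, 0, 0, 0, 0, 0, -2, 0, 0, 0, 0, 0, 0, -1.5, 0, 0, 0, 0, 0, 0, -1.2, 0, 0, 0, 0, 0, 0, 0, 0, 0, 0, 0, 0, 0, 0, 0, 0, 0, 1, 0, 0, 0, 0, 0, 0, 1, 0, 0, 0, 0, 0, 0, 1, 0, 0, 0, 0, 0, 0, 1, 0, 0, 0, 0, 0, 0, 1, 0, 0, 0, 0, 0, 0, 1, 0, 0, 0, 0, 0, 0, 1, 0, 0, 0, 0, 0, 0, 1]}}

```text
clock: 9.97
eef_pos: [477.4, 4.9, 40.1]
eef_rot: [3.141, -0.0, 1.254]
wrist_force: [-1.6, 1.0, 6.1]
finger_gap: 59.6
finger_force: 20.0
```

{"api": "jog_arm", "payload": {"rows": [0, 0, 1.5, 0, 0, 0, 1, 0, 0, 2.5, 0, 0, 0, 1, 0, 0, 2.5, 0, 0, 0, 1, 0, 0, 2.5, 0, 0, 0, 1, 0, 0, 2.5, 0, 0, 0, 1, 0, 0, 1.5, 0, 0, 0, 1, 0, 0, 0, 0, 0, 0, 1]}}

```text
clock: 10.55
eef_pos: [478.3, 4.8, 172.5]
eef_rot: [3.137, -0.001, 1.254]
wrist_force: [0.4, -0.3, -2.1]
finger_gap: 59.8
finger_force: 20.0
```

{"api": "jog_arm", "payload": {"rows": [0.2, 1.4, 0, 0, 0, 0.015, 1, 0.4, 2.8, 0, 0, 0, 0.03, 1, 0.45, 2.8, 0, 0, 0, 0.03, 1, 0.45, 2.8, 0, 0, 0, 0.03, 1, 0.45, 2.8, 0, 0, 0, 0.03, 1, 0.45, 2.8, 0, 0, 0, 0.03, 1, 0.45, 2.8, 0, 0, 0, 0.03, 1, 0.45, 2.8, 0, 0, 0, 0.03, 1, 0.45, 2.8, 0, 0, 0, 0.03, 1, 0.45, 2.8, 0, 0, 0, 0.03, 1, 0.45, 2.8, 0, 0, 0, 0.03, 1, 0.45, 2.8, 0, 0, 0, 0.03, 1, 0.45, 2.8, 0, 0, 0, 0, 1, 0.3, 2.1, 0, 0, 0, 0, 1, 0, 0, 0, 0, 0, 0, 1, 0, 0, 0, 0, 0, 0, 1]}}

```text
clock: 11.88
eef_pos: [535.0, 376.3, 167.3]
eef_rot: [-3.139, 0.002, 1.6]
wrist_force: [0.4, 0.4, -2.2]
finger_gap: 59.2
finger_force: 20.0
```

```bash
python3 - <<'E'
from fx import *
for n in("top","side"):
    p,d,m=shot(n); m=level(m,d)
    s=manip.read_state(); zt=75+s["eef_pos"][2]-40.1; print(s["eef_pos"].round(1),s["eef_rot"].round(3),zt)
    try: print(n,cartons(p,d,m,zt=zt,names=["green"]))
    except Exception as e: print(e)
E
```

```text
level [ 8.0000e-04 -2.0000e-04  1.5271e+00] dz 1.85 std 1.17 38023
[535.2 375.5 167.9] [-3.140e+00  1.000e-03  1.599e+00] 202.75236815259427
top {'green': (array([534.1, 380. ]), array([45.8, 26.2]), 4.8, 202.5, array([125., 177.]))}
level [-2.2000e-03  2.0000e-03 -2.1696e+00] dz -1.62 std 1.11 24040
[535.5 375.1 168.5] [-3.140e+00  1.000e-03  1.598e+00] 203.3685110844091
side {'green': (array([536. , 378.3]), array([44.3, 28.1]), 2.7, 203.3, array([262., 283.]))}
```

{"api": "jog_arm", "payload": {"rows": [0.1, 0.1, -1.5, 0, 0, 0, 1, 0.1, 0, -2, 0, 0, 0, 1, 0, 0, -2, 0, 0, 0, 1, 0, 0, -2, 0, 0, 0, 1, 0, 0, -2, 0, 0, 0, 1, 0, 0, -1, 0, 0, 0, 1, 0, 0, -0.4, 0, 0, 0, 1, 0, 0, -0.3, 0, 0, 0, 1, 0, 0, -0.2, 0, 0, 0, 1, 0, 0, -0.1, 0, 0, 0, 1, 0, 0, 0, 0, 0, 0, 1, 0, 0, 0, 0, 0, 0, 1]}}

```text
clock: 12.98
eef_pos: [537.9, 377.0, 55.4]
eef_rot: [3.141, -0.0, 1.599]
wrist_force: [-0.4, 0.4, -2.3]
finger_gap: 59.6
finger_force: 20.0
```

{"api": "jog_arm", "payload": {"rows": [0, -0.05, -0.2, 0, 0, 0, 1, 0, 0, -0.12, 0, 0, 0, 1, 0, 0, 0, 0, 0, 0, 1, 0, 0, 0, 0, 0, 0, 0.6, 0, 0, 0, 0, 0, 0, 0.3, 0, 0, 0, 0, 0, 0, 0, 0, 0, 0, 0, 0, 0, 0, 0, 0, 0, 0, 0, 0, 0, 0, 0, 0, 0, 0, 0, 0, 0, 0, 1, 0, 0, 0, 0, 0, 0, 2, 0, 0, 0, 0, 0, 0, 2, 0, 0, 0, 0, 0, 0, 2, 0, 0, 0, 0, 0, 0, 2, 0, 0, 0, 0, 0, 0, 1, 0, 0, 0, 0, 0, 0, 0, 0, 0, 0, 0]}}

```text
clock: 14.32
eef_pos: [538.5, 376.9, 154.6]
eef_rot: [3.138, -0.002, 1.599]
wrist_force: [0.0, -0.9, -0.1]
finger_gap: 93.7
finger_force: 0.0
```

{"api": "jog_arm", "payload": {"rows": [-0.3, -1.4, 0, 0, 0, 0, 0, -0.5, -2.6, 0, 0, 0, 0, 0, -0.5, -2.6, 0, 0, 0, 0, 0, -0.5, -2.6, 0, 0, 0, 0, 0, -0.5, -2.6, 0, 0, 0, 0, 0, -0.5, -2.6, 0, 0, 0, 0, 0, -0.5, -2.6, 0, 0, 0, 0, 0, -0.5, -2.6, 0, 0, 0, 0, 0, -0.5, -2.6, 0, 0, 0, 0, 0, -0.5, -2.6, 0, 0, 0, 0, 0, 0, 0, 0, 0, 0, 0, 0, 0, 0, 0, 0, 0, 0, 0]}}

```text
clock: 15.32
eef_pos: [489.4, 127.6, 150.9]
eef_rot: [-3.141, 0.0, 1.597]
wrist_force: [0.4, 0.7, -0.3]
finger_gap: 93.5
finger_force: 0.0
```

```bash
python3 - <<'E'
from fx import *
for n in("top","side"):
    p,d,m=shot(n); m=level(m,d); cv2.imwrite(f"pics/{n}3.png",p)
    try: print(n,cartons(p,d,m,zt=87,names=["yellow","green"],box=(400,700,200,480)))
    except Exception as e: print(e)
    hsv=cv2.cvtColor(p,cv2.COLOR_BGR2HSV).astype(int);H,S=hsv[...,0],hsv[...,1];W=world(m,d)
    T=(abs(W[...,0]-488)<40)&(abs(W[...,1]-122)<45)
    try: show("tin disc",plane(m,big(T&(H>95)&(H<130)&(S>90)&(abs(W[...,2]-30)<9)),30))
    except Exception as e: print(e)
E
```

```text
level [ 8.0000e-04 -5.0000e-04  1.4911e+00] dz 1.82 std 1.18 26537
max() iterable argument is empty
  tin disc c [486.8 123. ] size [25.1 22.6] ang 89.1
    corners [[475.0, 111.0], [498.0, 110.0], [498.0, 135.0], [476.0, 136.0]]
level [-1.3000e-03  2.1000e-03 -2.5363e+00] dz -1.59 std 1.11 26917
side {'yellow': (array([539.3, 319.2]), array([46.1, 34.9]), 1.6, 87.4, array([279., 296.])), 'green': (array([538.6, 376.5]), array([44.7, 32.4]), 2.5, 87.0, array([267., 325.]))}
  tin disc c [489.5 121.4] size [19.8 17.7] ang 16.0
    corners [[478.0, 127.0], [482.0, 110.0], [501.0, 116.0], [497.0, 133.0]]
```

View pics/side3.png

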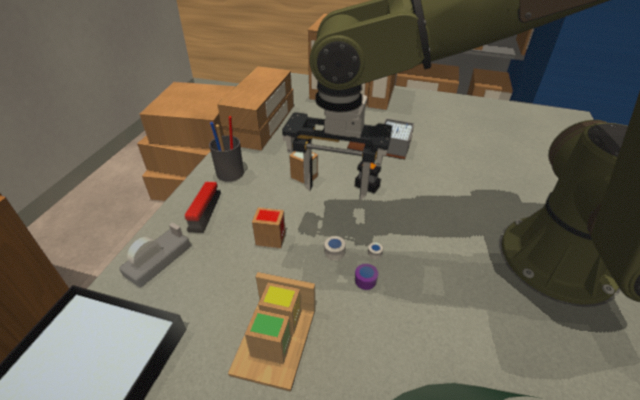

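Green stands left of yellow at (267,325), with centres 57 mm apart. Next is the tin at (335,244).

{"api": "jog_arm", "payload": {"rows": [0, -0.55, -1, 0, 0, 0, 0, 0, 0, -2, 0, 0, 0, 0, 0, 0, -2, 0, 0, 0, 0, 0, 0, -2, 0, 0, 0, 0, 0, 0, -2, 0, 0, 0, 0, 0, 0, -2, 0, 0, 0, 0, 0, 0, -1.5, 0, 0, 0, 0, 0, 0, -0.8, 0, 0, 0, 0, 0, 0, -0.4, 0, 0, 0, 0, 0, 0, 0, 0, 0, 0, 0, 0, 0, 0, 0, 0, 0, 0]}}

```text
clock: 16.33
eef_pos: [490.0, 123.1, 14.9]
eef_rot: [3.141, -0.0, 1.599]
wrist_force: [0.2, 0.7, -0.2]
finger_gap: 93.8
finger_force: 0.0
```

{"api": "jog_arm", "payload": {"rows": [0, -0.05, -0.4, 0, 0, 0, 0, 0, 0, 0, 0, 0, 0, 0, 0, 0, 0, 0, 0, 0, 1, 0, 0, 0, 0, 0, 0, 1, 0, 0, 0, 0, 0, 0, 1, 0, 0, 0, 0, 0, 0, 1, 0, 0, 0, 0, 0, 0, 1, 0, 0, 0, 0, 0, 0, 1, 0, 0, 0, 0, 0, 0, 1, 0, 0, 0, 0, 0, 0, 1, 0, 0, 0, 0, 0, 0, 1]}}

```text
clock: 17.25
eef_pos: [489.7, 122.4, 10.5]
eef_rot: [-3.142, 0.0, 1.599]
wrist_force: [0.3, -0.7, -0.4]
finger_gap: 37.8
finger_force: 0.0
```

{"api": "jog_arm", "payload": {"rows": [0, 0, 1, 0, 0, 0, 1, 0, 0, 2.5, 0, 0, 0, 1, 0, 0, 2.5, 0, 0, 0, 1, 0, 0, 2.5, 0, 0, 0, 1, 0, 0, 2.5, 0, 0, 0, 1, 0, 0, 2, 0, 0, 0, 1, 0, 0, 1, 0, 0, 0, 1, 0, 0, 0, 0, 0, 0, 1]}}

```text
clock: 17.92
eef_pos: [490.6, 122.5, 152.9]
eef_rot: [3.138, -0.001, 1.599]
wrist_force: [1.7, -0.9, 0.2]
finger_gap: 0.6
finger_force: 0.0
```

The grasp missed, because the fingers shut fully. I'll open them and look.

```bash
python3 - <<'E'
from fx import *
p,d,m=shot("top");p2,d2,m2=shot("side")
np.savez("/tmp/t4.npz",p=p,d=d);np.savez("/tmp/s4.npz",p=p2,d=d2)
a=cv2.resize(p[150:300,220:370],(400,400),interpolation=cv2.INTER_CUBIC);b=cv2.resize(p2[150:300,270:420],(400,400),interpolation=cv2.INTER_CUBIC)
cv2.imwrite("pics/miss.png",np.hstack([a,b]))
E
```

```text
(no output)
```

View pics/miss.png

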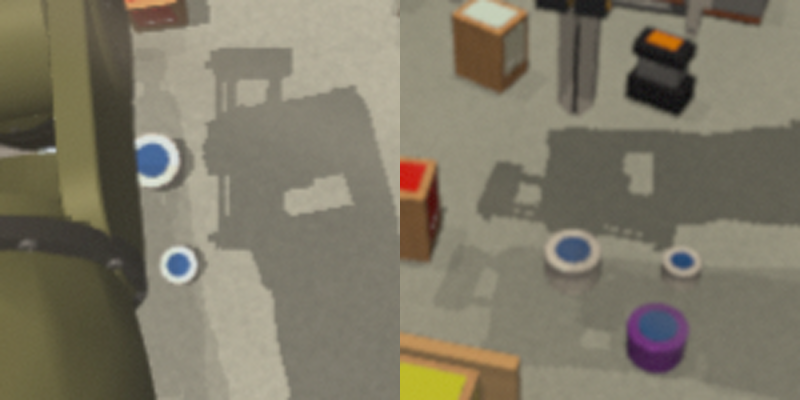

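```bash
python3 - <<'E'
from fx import *
def proj(m,X):
    c=np.array(m["R"])@np.array(X,float)+np.array(m["t"]).ravel(); s=c[:2]/c[2]; s=s*(1+m["k1"]*(s@s)); K=np.array(m["K"]); return (K[:2,:2]@s+K[:2,2]).round(1)
st=manip.read_state(); print(st["eef_pos"],st["finger_gap"],st["wrist_force"])
for n,fn in(("top","/tmp/t4.npz"),("side","/tmp/s4.npz")):
    f=np.load(fn);p,d=f["p"],f["d"];m=level(manip.camera_model(n),d);W=world(m,d);Z=W[...,2]
    print(n,"tip px",proj(m,st["eef_pos"]-[0,0,8]),"tin proj",proj(m,[489,122,30]))
    hsv=cv2.cvtColor(p,cv2.COLOR_BGR2HSV).astype(int);H,S=hsv[...,0],hsv[...,1]
    T=(abs(W[...,0]-488)<45)&(abs(W[...,1]-122)<45)
    show("tin",plane(m,big(T&(Z>15)&(Z<45)),30)); show("disc",plane(m,big(T&(Z<45)&(H>95)&(H<130)&(S>90)),30))
    u=277 if n=="top" else 335; v=211 if n=="top" else 244
    print(Z[v-16:v+20:2,u-16:u+18:3].round().astype(int))
E
```

```text
[489.35666232 122.32520657 149.89826061] 0.35357191593639997 [-0.03051587 -0.03370211  0.13016493]
level [ 8.0000e-04 -4.0000e-04  1.5027e+00] dz 1.83 std 1.16 26135
top tip px [266.9 201.9] tin proj [276.9 209. ]
  tin c [486.9 117.3] size [45.5 36.4] ang 0.4
    corners [[464.0, 135.0], [464.0, 99.0], [510.0, 99.0], [510.0, 136.0]]
  disc c [487.9 121.8] size [25.  22.7] ang 0.5
    corners [[475.0, 133.0], [476.0, 110.0], [501.0, 111.0], [500.0, 133.0]]
[[482 464 448 285  -1   0   0  -1   2   1   1   2]
 [483 466 448 430   0   1  -1  -2  -1   1  -1  -3]
 [485 468 450 431   2   2  -2  -1   0   2  -1  -2]
 [485 470 452 433  30  31  32  30   2  -1   0   2]
 [486 472 455 436  30  29  28  28  23   1   1  -1]
 [489 473 458 436  31  31  31  32  31   1   0   2]
 [489 476 458 441  31  30  30  30  30  -1  -2  -1]
 [492 478 460 442  32  30  30  34  30  12   2   2]
 [493 477 462 443  32  32  31  30  29  11   0  -3]
 [494 479 463 445  33  28  31  30  28   5   1   0]
 [496 482 465 449  32  31  31  30  31   0   2   1]
 [498 483 466 451  30  31  31  29  22  -1  -3   2]
 [498 484 468 451  29  29  
[... 649 characters left out ...]
-1  1  1 -1  1  1  1  0  1  2  1  2]
 [ 3  0  2  0  1  1  0  1  3  1  2  2]
 [ 1  1  2  1  0  0 -2  2  0  1  1  0]
 [-1 -2  1  3  0  3  0  2  1  2  0  1]
 [ 1  1  1 -1 30 32 29  2  1  0  1  1]
 [ 1 -1  2 32 32 31 32 31  2  2  1  3]
 [ 0  0 31 31 30 32 32 32 31  1  1 -1]
 [ 0 -1 29 31 31 30 33 29 29  1  0  1]
 [ 1  1 32 32 29 31 29 32 31 -1  0  2]
 [ 0  2 30 31 31 30 32 31 29  2  2  0]
 [ 0  3 25 30 31 32 32 31 30  1  2  3]
 [ 1  2 16 28 31 30 30 30 23  2  3  1]
 [ 2  2 12 21 26 29 27 24 16  1  0  1]
 [ 3  1  6 14 19 21 19 18  9  1  1 -1]
 [ 2  1  1  8 12 13 14 11  2  1  0  1]
 [ 1 -2  1  1  7  8  6  6  0  0  1  2]
 [-1  0  1  1  0  1  0  3  1  1  0  2]
 [ 2  3  0  1  2  0  2  1  0  1 -2  1]]
```

```bash
python3 - <<'E'
from fx import *
def proj(m,X):
    c=np.array(m["R"])@np.array(X,float)+np.array(m["t"]).ravel(); s=c[:2]/c[2]; s=s*(1+m["k1"]*(s@s)); K=np.array(m["K"]); return (K[:2,:2]@s+K[:2,2]).round(1)
f=np.load("/tmp/s4.npz");p,d=f["p"],f["d"];m=level(manip.camera_model("side"),d);W=world(m,d)
for v in range(150,200,4): print(v,W[v,336].round(),d[v,336].round())
for sx in(-53,0,53): print(proj(m,[489.4+sx,127.6,143]))
p=cv2.imread("pics/side3.png"); cv2.imwrite("pics/g3.png",np.hstack([cv2.resize(p[110:210,270:400],(520,400)),cv2.resize(f["p"][110:210,300:370],(280,400))]))
E
```

```text
level [-1.1000e-03  2.0000e-03 -2.6038e+00] dz -1.67 std 1.11 26298
150 [485. 156. 292.] 633.0
154 [485. 155. 284.] 638.0
158 [492. 126. 255.] 680.0
162 [491. 129. 249.] 681.0
166 [490. 131. 241.] 685.0
170 [490. 129. 231.] 693.0
174 [489. 132. 224.] 696.0
178 [489. 132. 215.] 701.0
182 [490. 129. 203.] 711.0
186 [489. 132. 196.] 713.0
190 [488. 133. 188.] 718.0
194 [535. -77.  -1.] 1004.0
198 [531. -59.   1.] 989.0
[361.7 211. ]
[335.3 205.9]
[309.5 201. ]
```

View pics/g3.png

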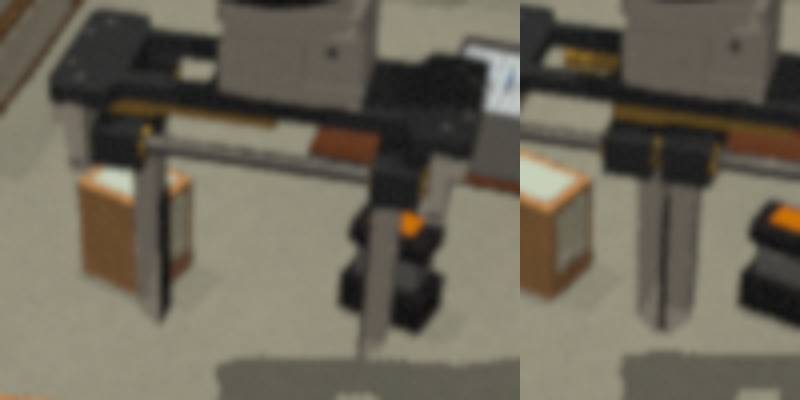

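Both views put the fingertips about 30–35 mm higher than the stated tool length gives. That explains why the fingers closed over the tin, and means the cartons were held near their tops. I'll open, lower to the same height again and measure the real tip height.

{"api": "jog_arm", "payload": {"rows": [0, 0, -1, 0, 0, 0, 0, 0, 0, -2, 0, 0, 0, 0, 0, 0, -2, 0, 0, 0, 0, 0, 0, -2, 0, 0, 0, 0, 0, 0, -2, 0, 0, 0, 0, 0, 0, -2, 0, 0, 0, 0, 0, 0, -1.5, 0, 0, 0, 0, 0, 0, -0.9, 0, 0, 0, 0, 0, 0, -0.4, 0, 0, 0, 0, 0, 0, 0, 0, 0, 0, 0, 0, 0, 0, 0, 0, 0, 0, 0, 0, 0, 0, 0, 0, 0]}}

```text
clock: 19.02
eef_pos: [490.1, 122.5, 13.2]
eef_rot: [3.14, -0.0, 1.599]
wrist_force: [0.5, -0.7, 1.1]
finger_gap: 76.7
finger_force: 0.0
```

```bash
python3 - <<'E'
from fx import *
p,d,m=shot("side"); m=level(m,d); W=world(m,d); s=manip.read_state(); print(s["eef_pos"],s["finger_gap"],s["joints"].round(3))
np.savez("/tmp/s5.npz",p=p,d=d)
cv2.imwrite("pics/low.png",cv2.resize(p[170:290,250:430],(720,480),interpolation=cv2.INTER_CUBIC))
for x0 in(435,543):
    k=(abs(W[...,0]-x0)<14)&(abs(W[...,1]-122)<16)&(W[...,2]>8)&(W[...,2]<120)
    P=W[k]; print(x0,len(P),np.percentile(P[:,2],[0,2,5,10]).round(1) if len(P) else "",np.median(P,0).round() if len(P) else "")
E
```

```text
level [-1.0000e-04  1.2000e-03 -2.7945e+00] dz -2.03 std 1.1 23419
[490.15587735 122.4894843   13.28553116] 81.03104595794987 [ 0.172  0.407  1.8   -0.     0.933  0.144]
435 139 [45.5 48.7 51.8 56.4] [443. 130.  85.]
543 147 [43.6 46.7 48.6 54. ] [534. 133.  87.]
```

View pics/low.png

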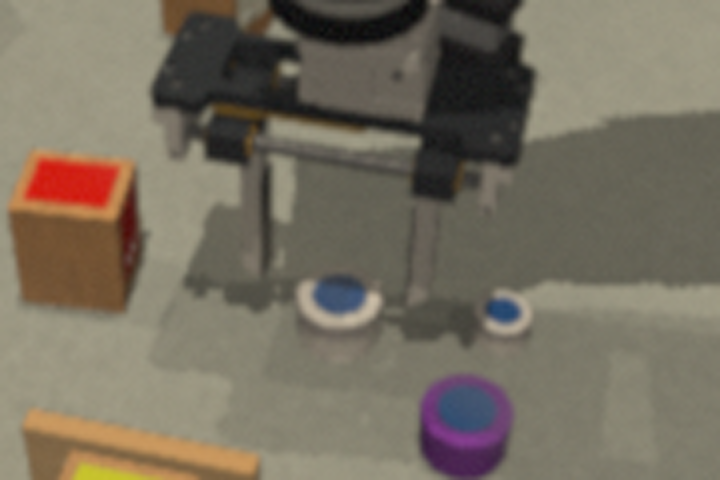

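The picture shows the fingertips hanging above the tin (tips at crop (262,270) and (418,300)). Depth puts the tips at z≈44 with TCP z=13, so the real tips are about 31 mm above the reported TCP. I'll lower 32 mm more and grip.

{"api": "jog_arm", "payload": {"rows": [0, 0, -0.8, 0, 0, 0, 0, 0, 0, -0.8, 0, 0, 0, 0, 0, 0, -0.6, 0, 0, 0, 0, 0, 0, -0.4, 0, 0, 0, 0, 0, 0, -0.4, 0, 0, 0, 0, 0, 0, 0, 0, 0, 0, 0, 0, 0, 0, 0, 0, 0, 0]}}

```text
clock: 19.65
eef_pos: [489.6, 122.4, -17.6]
eef_rot: [-3.141, 0.0, 1.599]
wrist_force: [0.4, -0.8, -0.9]
finger_gap: 94.1
finger_force: 0.0
```

{"api": "jog_arm", "payload": {"rows": [0, 0, 0, 0, 0, 0, 1, 0, 0, 0, 0, 0, 0, 1, 0, 0, 0, 0, 0, 0, 1, 0, 0, 0, 0, 0, 0, 1, 0, 0, 0, 0, 0, 0, 1, 0, 0, 0, 0, 0, 0, 1, 0, 0, 0, 0, 0, 0, 1, 0, 0, 0, 0, 0, 0, 1, 0, 0, 0, 0, 0, 0, 1]}}

```text
clock: 20.4
eef_pos: [489.7, 122.4, -17.4]
eef_rot: [-3.142, 0.0, 1.599]
wrist_force: [-0.1, 0.7, 0.3]
finger_gap: 45.7
finger_force: 20.0
```

{"api": "jog_arm", "payload": {"rows": [0, 0, 1, 0, 0, 0, 1, 0, 0, 2.5, 0, 0, 0, 1, 0, 0, 2.5, 0, 0, 0, 1, 0, 0, 2.5, 0, 0, 0, 1, 0, 0, 2.5, 0, 0, 0, 1, 0, 0, 2, 0, 0, 0, 1, 0, 0, 1, 0, 0, 0, 1, 0.4, 1.7, 0, 0, 0, 0, 1, 0.7, 2.5, 0, 0, 0, 0, 1, 0.6, 2.5, 0, 0, 0, 0, 1, 0.6, 2.5, 0, 0, 0, 0, 1, 0.6, 2.5, 0, 0, 0, 0, 1, 0.6, 2.5, 0, 0, 0, 0, 1, 0.6, 2.5, 0, 0, 0, 0, 1, 0.6, 2, 0, 0, 0, 0, 1, 0.2, 1, 0, 0, 0, 0, 1, 0, 0, 0, 0, 0, 0, 1, 0, 0, 0, 0, 0, 0, 1]}}

```text
clock: 21.9
eef_pos: [538.3, 318.9, 122.1]
eef_rot: [-3.141, 0.001, 1.599]
wrist_force: [0.5, -0.9, -1.1]
finger_gap: 45.8
finger_force: 20.0
```

```bash
python3 - <<'E'
from fx import *
for n in("side","top"):
    p,d,m=shot(n); m=level(m,d); W=world(m,d); s=manip.read_state(); zt=30+s["eef_pos"][2]+17.4; print(s["eef_pos"],zt)
    cv2.imwrite(f"pics/{n}6.png",p)
    print(cartons(p,d,m,zt=87,names=["yellow"],box=(400,700,200,450)) if n=="side" else "")
    hsv=cv2.cvtColor(p,cv2.COLOR_BGR2HSV).astype(int);H,S=hsv[...,0],hsv[...,1]
    try: show("disc",plane(m,big((abs(W[...,0]-540)<50)&(abs(W[...,1]-320)<50)&(abs(W[...,2]-zt)<15)&(H>95)&(H<130)&(S>80)),zt))
    except Exception as e: print(e)
E
```

```text
level [-1.8000e-03  2.0000e-03 -2.3623e+00] dz -1.63 std 1.11 24312
[538.43505693 318.41323151 122.31378036] 169.71378036464117
{'yellow': (array([539.6, 319.9]), array([43.5, 30.9]), 2.9, 87.5, array([279., 297.]))}
  disc c [538.7 325.5] size [21.1 12. ] ang 16.0
    corners [[527.0, 328.0], [530.0, 317.0], [550.0, 323.0], [547.0, 334.0]]
level [ 8.0000e-04 -2.0000e-04  1.5413e+00] dz 1.85 std 1.17 37679
[538.58807794 318.23864352 122.55669853] 169.95669852541502

  disc c [537.3 319. ] size [24.4 22.5] ang 3.8
    corners [[524.0, 329.0], [526.0, 307.0], [550.0, 309.0], [549.0, 331.0]]
```

{"api": "jog_arm", "payload": {"rows": [0.05, 0.1, -1, 0, 0, 0, 1, 0, 0, -1.5, 0, 0, 0, 1, 0, 0, -1.2, 0, 0, 0, 1, 0, 0, -0.6, 0, 0, 0, 1, 0, 0, -0.3, 0, 0, 0, 1, 0, 0, -0.2, 0, 0, 0, 1, 0, 0, -0.1, 0, 0, 0, 1, 0, 0, 0, 0, 0, 0, 1, 0, 0, 0, 0, 0, 0, 1]}}

```text
clock: 22.75
eef_pos: [539.4, 320.5, 74.0]
eef_rot: [3.141, -0.0, 1.599]
wrist_force: [-0.5, -0.0, -0.5]
finger_gap: 45.4
finger_force: 20.0
```

{"api": "jog_arm", "payload": {"rows": [0, -0.05, -0.2, 0, 0, 0, 1, 0, 0, -0.15, 0, 0, 0, 1, 0, 0, -0.07, 0, 0, 0, 1, 0, 0, 0, 0, 0, 0, 1, 0, 0, 0, 0, 0, 0, 1]}}

```text
clock: 23.17
eef_pos: [539.2, 319.9, 69.6]
eef_rot: [3.141, -0.0, 1.599]
wrist_force: [-1.8, -0.6, 3.5]
finger_gap: 45.6
finger_force: 20.0
```

{"api": "jog_arm", "payload": {"rows": [0, 0, 0, 0, 0, 0, 0.6, 0, 0, 0, 0, 0, 0, 0.4, 0, 0, 0, 0, 0, 0, 0.2, 0, 0, 0, 0, 0, 0, 0, 0, 0, 0, 0, 0, 0, 0, 0, 0, 0, 0, 0, 0, 0, 0, 0, 0, 0, 0, 0, 0, 0, 0, 0.8, 0, 0, 0, 0, 0, 0, 1.5, 0, 0, 0, 0, 0, 0, 2, 0, 0, 0, 0, 0, 0, 2, 0, 0, 0, 0, 0, 0, 1.5, 0, 0, 0, 0, 0, 0, 0, 0, 0, 0, 0]}}

```text
clock: 24.25
eef_pos: [540.4, 320.5, 151.4]
eef_rot: [3.137, -0.002, 1.599]
wrist_force: [0.5, 0.5, 0.9]
finger_gap: 94.2
finger_force: 0.0
```

{"api": "jog_arm", "payload": {"rows": [0.5, -1, 0, 0, 0, -0.08, 0, 0.6, -1.2, 0, 0, 0, -0.08, 0, 0.6, -1.2, 0, 0, 0, -0.08, 0, 0.6, -1.2, 0, 0, 0, -0.08, 0, 0.6, -1.2, 0, 0, 0, -0.08, 0, 0.6, -1.2, 0, 0, 0, -0.08, 0, 0.6, -1.2, 0, 0, 0, -0.08, 0, 0.6, -1.2, 0, 0, 0, -0.08, 0, 0.6, -1.2, 0, 0, 0, -0.08, 0, 0.6, -1.2, 0, 0, 0, -0.08, 0, 0.6, -1.2, 0, 0, 0, -0.08, 0, 0.6, -1.2, 0, 0, 0, -0.08, 0, 0.6, -1.2, 0, 0, 0, -0.08, 0, 0.6, -1.2, 0, 0, 0, -0.08, 0, 0.6, -1.2, 0, 0, 0, -0.08, 0, 0.6, -1.2, 0, 0, 0, -0.08, 0, 0.5, -0.7, 0, 0, 0, -0.08, 0, 0, 0, 0, 0, 0, -0.08, 0, 0, 0, 0, 0, 0, -0.026, 0, 0, 0, 0, 0, 0, 0, 0]}}

```text
clock: 25.92
eef_pos: [639.0, 122.7, 146.5]
eef_rot: [-3.142, 0.001, 0.131]
wrist_force: [-0.3, -0.1, 0.5]
finger_gap: 93.6
finger_force: 0.0
```

```bash
python3 - <<'E'
from fx import *
s=manip.read_state(); print(s["eef_pos"],s["eef_rot"],s["joints"].round(2))
for n in("side","top"):
    p,d,m=shot(n); m=level(m,d); W=world(m,d); cv2.imwrite(f"pics/{n}7.png",p)
    try: print(n,cartons(p,d,m,names=["red"],box=(300,720,60,200)))
    except Exception as e: print(e)
    try: print(n,cartons(p,d,m,zt=87,names=["green"],box=(300,720,200,450)))
    except Exception as e: print(e)
    hsv=cv2.cvtColor(p,cv2.COLOR_BGR2HSV).astype(int);H,S=hsv[...,0],hsv[...,1]
    try: show("disc",plane(m,big((abs(W[...,0]-540)<50)&(abs(W[...,1]-320)<50)&(abs(W[...,2]-117)<15)&(H>95)&(H<130)&(S>80)),117))
    except Exception as e: print(e)
E
```

```text
[638.98392527 122.65383936 146.47143318] [-3.14154464e+00  1.03113473e-03  1.31204054e-01] [0.13 0.55 1.24 0.   1.35 1.57]
level [-1.3000e-03  2.1000e-03 -2.5087e+00] dz -1.58 std 1.11 28223
side {'red': (array([640.3, 122.9]), array([46.1, 34.4]), 7.8, 76.2, array([268., 215.]))}
side {'green': (array([538.7, 376.5]), array([44.5, 32.7]), 3.2, 87.1, array([267., 325.]))}
  disc c [539.3 319.8] size [25.  22.4] ang 15.9
    corners [[524.0, 327.0], [530.0, 306.0], [554.0, 312.0], [548.0, 334.0]]
level [ 1.0000e-03 -5.0000e-04  1.3491e+00] dz 1.76 std 1.18 24119
top {'red': (array([639.5, 112.6]), array([46.1, 14.3]), 11.6, 75.6, array([279., 138.]))}
max() iterable argument is empty
max() iterable argument is empty
```

View pics/side7.png

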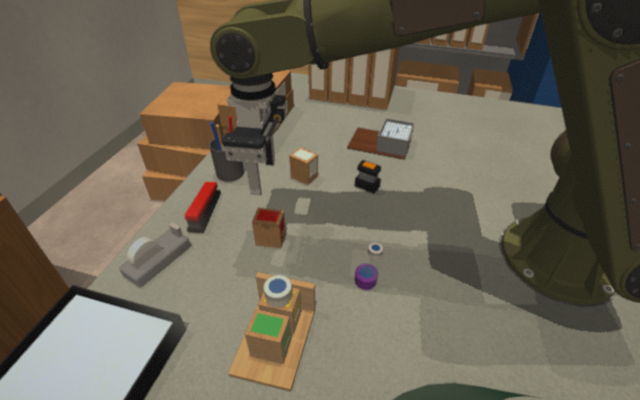

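The picture shows the tin on yellow at (278,288) and green at (267,323). Red at (268,215) is next, this time gripped lower to allow for the true tip height.

{"api": "jog_arm", "payload": {"rows": [0.05, 0.05, -1.3, 0, 0, 0, 0, 0, 0, -2, 0, 0, 0, 0, 0, 0, -2, 0, 0, 0, 0, 0, 0, -2, 0, 0, 0, 0, 0, 0, -2, 0, 0, 0, 0, 0, 0, -1.8, 0, 0, 0, 0, 0, 0, -1.2, 0, 0, 0, 0, 0, 0, -0.8, 0, 0, 0, 0, 0, 0, 0, 0, 0, 0, 0, 0, 0, 0, 0, 0, 0, 1, 0, 0, 0, 0, 0, 0, 1, 0, 0, 0, 0, 0, 0, 1, 0, 0, 0, 0, 0, 0, 1, 0, 0, 0, 0, 0, 0, 1, 0, 0, 0, 0, 0, 0, 1, 0, 0, 0, 0, 0, 0, 1, 0, 0, 0, 0, 0, 0, 1, 0, 0, 0, 0, 0, 0, 1, 0, 0, 0, 0, 0, 0, 1]}}

```text
clock: 27.6
eef_pos: [639.7, 123.4, 16.5]
eef_rot: [-3.142, -0.0, 0.133]
wrist_force: [-0.7, 0.4, 1.0]
finger_gap: 48.1
finger_force: 20.0
```

{"api": "jog_arm", "payload": {"rows": [0, 0, 1.5, 0, 0, 0, 1, 0, 0, 2.5, 0, 0, 0, 1, 0, 0, 2.5, 0, 0, 0, 1, 0, 0, 2.5, 0, 0, 0, 1, 0, 0, 2.5, 0, 0, 0, 1, 0, 0, 1.5, 0, 0, 0, 1, 0, 0, 1, 0, 0, 0, 1, 0, 0, 0, 0, 0, 0, 1]}}

```text
clock: 28.27
eef_pos: [640.3, 123.5, 158.1]
eef_rot: [-3.142, -0.003, 0.133]
wrist_force: [-0.1, 0.4, -1.9]
finger_gap: 47.8
finger_force: 20.0
```

{"api": "jog_arm", "payload": {"rows": [-0.4, -1.3, 0, 0, 0, -0.01, 1, -0.7, -2.6, 0, 0, 0, -0.01, 1, -0.7, -2.6, 0, 0, 0, -0.01, 1, -0.7, -2.6, 0, 0, 0, -0.01, 1, -0.7, -2.6, 0, 0, 0, -0.01, 1, -0.7, -2.6, 0, 0, 0, -0.01, 1, -0.7, -2.6, 0, 0, 0, -0.01, 1, -0.7, -2.6, 0, 0, 0, -0.01, 1, -0.7, -2.6, 0, 0, 0, -0.01, 1, -0.7, -2.6, 0, 0, 0, -0.01, 1, -0.7, -2.6, 0, 0, 0, -0.01, 1, -0.7, -2.6, 0, 0, 0, -0.01, 1, -0.7, -2.6, 0, 0, 0, -0.01, 1, -0.7, -2.6, 0, 0, 0, -0.01, 1, -0.7, -2.6, 0, 0, 0, -0.01, 1, -0.7, -2.6, 0, 0, 0, -0.01, 1, -0.7, -2.6, 0, 0, 0, -0.01, 1, -0.7, -2.6, 0, 0, 0, -0.01, 1, -0.7, -2.4, 0, 0, 0, -0.014, 1, 0, 0, 0, 0, 0, 0, 1]}}

```text
clock: 29.93
eef_pos: [506.9, -359.3, 154.2]
eef_rot: [-3.141, 0.003, -0.066]
wrist_force: [-0.0, -0.2, -3.6]
finger_gap: 47.9
finger_force: 20.0
```

```bash
python3 - <<'E'
from fx import *
for n in("side","top"):
    p,d,m=shot(n); m=level(m,d); s=manip.read_state(); zt=75+s["eef_pos"][2]-16.5; print(s["eef_pos"],s["eef_rot"],zt); cv2.imwrite(f"pics/{n}8.png",p)
    try: print(n,cartons(p,d,m,zt=zt,names=["red"],box=(400,620,-450,-250)))
    except Exception as e: print(e)
E
```

```text
level [-1.1000e-03  2.2000e-03 -2.6342e+00] dz -1.56 std 1.12 28751
[ 507.71319536 -357.35151127  154.24386686] [-3.14011899e+00  2.54217598e-03 -6.47517290e-02] 212.74386685770705
side {'red': (array([ 494.6, -360.7]), array([35. , 17.5]), 84.8, 213.7, array([377.,  76.]))}
level [ 9.0000e-04 -2.0000e-04  1.4997e+00] dz 1.86 std 1.17 38011
[ 508.40351203 -356.04479681  154.53472894] [-3.13999223e+00  2.22317999e-03 -6.30972562e-02] 213.03472893996033
top {'red': (array([ 488.4, -356.3]), array([34.1, 10.6]), 89.0, 213.4, array([532., 194.]))}
```

{"api": "jog_arm", "payload": {"rows": [0, 0, 0, 0, 0, 0, 1, 0, 0, -1.5, 0, 0, 0, 1, 0, 0, -2, 0, 0, 0, 1, 0, 0, -2, 0, 0, 0, 1, 0, 0, -2, 0, 0, 0, 1, 0, 0, -2, 0, 0, 0, 1, 0, 0, -1.5, 0, 0, 0, 1, 0, 0, -1, 0, 0, 0, 1, 0, 0, -0.4, 0, 0, 0, 1, 0, 0, -0.3, 0, 0, 0, 1, 0, 0, -0.2, 0, 0, 0, 1, 0, 0, 0, 0, 0, 0, 1, 0, 0, 0, 0, 0, 0, 1]}}

```text
clock: 31.12
eef_pos: [510.0, -355.8, 28.1]
eef_rot: [3.141, -0.001, -0.061]
wrist_force: [0.2, -1.2, -2.6]
finger_gap: 48.0
finger_force: 20.0
```

{"api": "jog_arm", "payload": {"rows": [0, 0, -0.3, 0, 0, 0, 1, 0, 0, -0.2, 0, 0, 0, 1, 0, 0, -0.07, 0, 0, 0, 1, 0, 0, 0, 0, 0, 0, 1, 0, 0, 0, 0, 0, 0, 1]}}

```text
clock: 31.53
eef_pos: [509.9, -355.8, 22.4]
eef_rot: [3.141, -0.001, -0.061]
wrist_force: [-2.1, 1.1, 6.0]
finger_gap: 47.8
finger_force: 20.0
```

Contact felt. I'll release, lift, and move aside so both cameras can check.

{"api": "jog_arm", "payload": {"rows": [0, 0, 0, 0, 0, 0, 0.6, 0, 0, 0, 0, 0, 0, 0.4, 0, 0, 0, 0, 0, 0, 0.2, 0, 0, 0, 0, 0, 0, 0, 0, 0, 0, 0, 0, 0, 0, 0, 0, 0, 0, 0, 0, 0, 0, 0, 0, 0, 0, 0, 0, 0, 0, 1, 0, 0, 0, 0, 0, 0, 2, 0, 0, 0, 0, 0, 0, 2.5, 0, 0, 0, 0, 0, 0, 2.5, 0, 0, 0, 0, 0, 0, 2.5, 0, 0, 0, 0, 0, 0, 2.5, 0, 0, 0, 0, 0, 0, 0, 0, 0, 0, 0]}}

```text
clock: 32.7
eef_pos: [511.2, -356.8, 158.0]
eef_rot: [3.137, -0.007, -0.061]
wrist_force: [-0.6, 0.2, 0.6]
finger_gap: 93.8
finger_force: 0.0
```

{"api": "jog_arm", "payload": {"rows": [-1, 2, 0, 0, 0, 0, 0, -1, 2.5, 0, 0, 0, 0, 0, -1, 2.5, 0, 0, 0, 0, 0, -1, 2.5, 0, 0, 0, 0, 0, -1, 2.5, 0, 0, 0, 0, 0, -1, 2.5, 0, 0, 0, 0, 0, -1, 2.5, 0, 0, 0, 0, 0, -1, 2.5, 0, 0, 0, 0, 0, -1, 2.5, 0, 0, 0, 0, 0, -1, 2.5, 0, 0, 0, 0, 0, 0, 0, 0, 0, 0, 0, 0, 0, 0, 0, 0, 0, 0, 0]}}

```text
clock: 33.7
eef_pos: [409.7, -110.0, 152.2]
eef_rot: [3.141, -0.001, -0.059]
wrist_force: [0.3, -0.1, 0.0]
finger_gap: 94.1
finger_force: 0.0
```

```bash
python3 - <<'E'
from fx import *
for n in("side","top"):
    p,d,m=shot(n); m=level(m,d); W=world(m,d); cv2.imwrite(f"pics/{n}9.png",p)
    for a in((81,["red"],(400,620,-450,-250)),(87,["green"],(300,720,200,450))):
        try: print(n,cartons(p,d,m,zt=a[0],names=a[1],box=a[2]))
        except Exception as e: print(e)
    hsv=cv2.cvtColor(p,cv2.COLOR_BGR2HSV).astype(int);H,S=hsv[...,0],hsv[...,1]
    for lab,c,z in(("tin",(540,320),117),):
        try: show(lab,plane(m,big((abs(W[...,0]-c[0])<50)&(abs(W[...,1]-c[1])<50)&(abs(W[...,2]-z)<15)&(H>95)&(H<130)&(S>80)),z))
        except Exception as e: print(e)
    def tops(f): 
        W=f; return
    for lab,x,y in(("white",636,-115),("stamp",460,-118),("yellow+tin",540,320),("green",538,376),("red",509,-356)):
        try: show(lab,plane(m,big((abs(W[...,0]-x)<60)&(abs(W[...,1]-y)<50)&(abs(W[...,2]-75)<13)),75)) if lab in("white","stamp") else None
        except Exception as e: print(lab,e)
    f=np.load(f"/tmp/{n}0.npz"); m0=level(manip.camera_model(n),f["d"]);W0=world(m0,f["d"])
    for lab,x,y in(("white0",636,-115),("stamp0",460,-118)): show(lab,plane(m0,big((abs(W0[...,0]-x)<60)&(abs(W0[...,1]-y)<50)&(abs(W0[...,2]-75)<13)),75))
E
```

```text
level [-1.1000e-03  2.1000e-03 -2.6011e+00] dz -1.57 std 1.12 28743
side {'red': (array([ 510.8, -357.4]), array([35.4, 44.5]), 87.4, 81.2, array([368., 118.]))}
side {'green': (array([538.5, 376.5]), array([44.7, 32.4]), 2.5, 86.9, array([267., 325.]))}
  tin c [540.1 320.1] size [24.2 22.4] ang 16.0
    corners [[525.0, 328.0], [532.0, 306.0], [555.0, 313.0], [549.0, 334.0]]
  white c [ 634.1 -111.2] size [62.2 69.8] ang 72.7
    corners [[591.0, -131.0], [658.0, -151.0], [677.0, -92.0], [610.0, -71.0]]
  stamp c [ 460.  -114.8] size [40.2 57. ] ang 73.5
    corners [[427.0, -126.0], [482.0, -142.0], [493.0, -104.0], [438.0, -87.0]]
level [-1.0000e-03  2.0000e-03 -2.6462e+00] dz -1.66 std 1.11 26325
  white0 c [ 634.  -110.9] size [61.4 70.1] ang 71.0
    corners [[591.0, -128.0], [657.0, -151.0], [677.0, -93.0], [611.0, -70.0]]
  stamp0 c [ 459.8 -114.2] size [40.8 58. ] ang 75.1
    corners [[427.0, -126.0], [483.0, -141.0], [493.0, -102.0], [437.0, -87.0]]
level [ 8.0000e-04 -2.0000e-04  1.5174e+00] dz 1.85 std 1.17 30905
top {'red': (array([ 507.8, -355.4]), array([35.4, 44.7]), 88.9, 81.2, array([500., 193.]))}
top {'green': (array([537.2, 377.2]), array([45.1, 32.2]), 3.9, 87.4, array([157., 185.]))}
  tin c [538.6 321.1] size [25.5 26.3] ang 46.7
    corners [[520.0, 321.0], [539.0, 303.0], [557.0, 321.0], [538.0, 339.0]]
  white c [ 634.2 -119.9] size [48.1 64. ] ang 71.1
    corners [[596.0, -132.0], [657.0, -153.0], [672.0, -108.0], [612.0, -87.0]]
stamp max() iterable argument is empty
level [ 7.0000e-04 -1.0000e-04  1.5746e+00] dz 1.86 std 1.17 36982
  white0 c [ 633.8 -119.8] size [48.1 65. ] ang 70.8
    corners [[595.0, -132.0], [657.0, -153.0], [672.0, -108.0], [611.0, -86.0]]
  stamp0 c [ 459.3 -127.3] size [32.1 57.6] ang 74.1
    corners [[427.0, -135.0], [483.0, -151.0], [491.0, -120.0], [436.0, -104.0]]
```

View pics/top9.png

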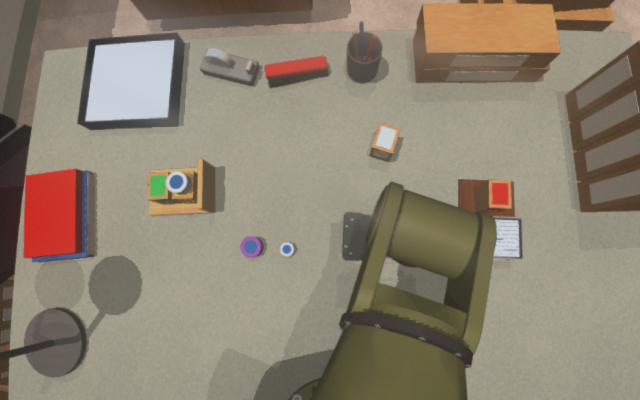

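The top view shows green (157,185), the tin on yellow (177,182), red on the rear of the card board (500,193), and white unmoved (385,140). All measured offsets are well inside tolerance, so I'm handing in.

```bash
python3 -c "
from cell import manip
print(manip.sign_off())"
```

```text
the job is handed in; nothing more can be done
None
```

The job is handed in at about 34 s with no verdict returned; my last measurements put yellow, green, the tin and red well within tolerance, and the white carton and stamp unmoved.

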